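# Unload the ultrasonic cleaner

## Task

The wash is finished: unload the cleaner. First take the loose lid, which has a knob to lift it by, off the tank and lay it, knob up and centred, on the sloped wire lid rest, lower edge down against the rest's upturned lips, and let go of it there. Then lift the basket with the casting in it (it has a blue handle) out of the tank and stand it level on the rack inside the drip tray to drain; keep the casting in the basket, set things down rather than dropping them, and leave everything else on the bench where it is.

Things in the scene. Friction and masses are not known exactly. Their poses are not given: they have to be found in the camera images.
- cleaner: bench-top ultrasonic cleaner, fixed: steel case on rubber feet, black control panel on its -x side. Origin: centre of its underside, z up. Case 168 (x) x 184 (y), deck at z 146; in it a dry open tank, inside 136 (x) x 152 (y), floor at z 60, with a 4 mm thick raised rim, top at z 158; the lid's skirt goes round the rim with 3 mm play
- lid: loose steel lid. Origin: centre of its underside (lower edge of the skirt), z up through the knob. Skirt outside 156 (x) x 172 (y), 9 deep; hollow dome above, top at z 30; black cylindrical knob, diameter 30, z 40 to 67, on an 18 mm neck. On the cleaner its origin is at the cleaner's z 149, axes parallel. Lift 20 mm straight up to clear rim and basket handle. 0.34 kg
- lid_knob (a point): middle of the lid's knob, 53.5 mm above the lid's origin on its axis
- basket: wire basket with a blue handle, standing in the tank under the lid, 0.26 kg. Origin: centre of its underside (feet), z up. 108 (x) x 124 (y), walls 50 high, inner floor at z 7; over it a rigid wire stirrup with a blue grip bar along y, 64 long, 14 wide (x), z 90 to 106
- basket_handle (a point): centre of the basket's blue grip bar, 98 mm above the basket's origin; about level with the tank rim while the basket stands in the tank
- water_elbow: the cleaned casting, a loose grey water elbow 62 x 82 x 50 lying in the basket, 0.22 kg. Origin at the centre of its underside
- lid_rest: fixed sloped lid rest of 8 mm bright steel wire, about 155 (x) x 120 (y) x 150 high. Origin: centre of its underside. Two rails 110 apart (y = +-55) climb at 35 degrees from the low end at -x (height 42) to the high end at +x; at the low end each is turned up 22 mm, square to the slope, as a lip with a black rubber cap
- rest_seat: seat frame of the lid rest, 95 mm above the bench: where the lid's frame comes to lie when the lid is properly in place (on the rails, 172 mm edge against the lips, midway between the rails). x points up the slope (35 degrees), y level along the lips, z square out of the slope. Lip faces at x -78, lip tops at z 22, rails end at x 96
- drip_tray: fixed grey plastic drip tray, 178 (x) x 196 (y), rim 26 high, walls 4; inside lies a rack of steel wires along x whose top is at z 14. Origin at the centre of its underside
- grey_elbow: bystander, loose: second cast grey water elbow, 75 x 100 x 58 mm; origin at the centre of its underside
- black_cap: bystander, loose: black distributor cap with upright towers, 62 x 72 x 52 mm; origin at the centre of its underside
- red_tin: bystander, loose: red and white paint tin with a steel lid, diameter 58, height 62 mm; origin at the centre of its underside
- green_box: bystander, loose: small green and white part carton, 48 x 59 x 52 mm; origin at the centre of its underside
- pump: bystander, loose: small electric pump, silver can with a black body, 65 x 97 x 36 mm; origin at the centre of its underside

How it is judged:
By the outcome, as a careful person would: the job done as asked, in the order asked, and still so for the second after the job is handed in, with the robot touching nothing.
It also fails if it takes over 59 s, if anything falls off the work surface, if the arm or the gripper's body presses on something with over 40 N, if the wrist force passes 120 N, or if a joint passes its speed limit or range.

## Robot

A 6-joint arm with a two-finger parallel gripper is mounted at the origin on a cart in front of the work surface, level with it; the furniture and walls round the work are solid. World frame = base frame: x ahead of the robot, y to its left, z up, the work surface at z = 0. Lengths are in m, angles in rad, forces in N, time in s.
With the tool pointing down it reaches from about 0.35 to 1 m from the base axis. Payload 7.1 kg.
Tool frame: the origin (TCP) lies midway between the tips of the shut fingers; the grasp point (between the pads) lies 19 mm behind it; z points along the fingers, y is the line along which they close (so a half turn about z gives the same grasp; the last joint's range is limited). The gripper opens to 85 mm and grips with 20 to 120 N. Pads are 22 mm wide; open, the fingers measure 114 mm over their backs; the gripper's body (76 mm by 85 mm) begins 54 mm behind the grasp point. The pads swing forward as they close: fully open they stand 13 mm farther back than shut.
Start: joints at [1.236, 0.423, 1.63, -0, 1.089, -0.019], TCP at [0.194, 0.594, 0.231] pointing down, gripper open.
Joint ranges: [-3, 3], [-0.9, 2.11], [0.09, 2.58], [-1.31, 4.45], [0.11, 2.69], [-2.54, 2.54]. Speed limits (rad/s): [2.39, 2.39, 3.01, 3.14, 3.14, 3.14].

## Interface

Orientations are given as [roll, pitch, yaw] about the fixed x, y, z axes, in that order (R = Rz(yaw) Ry(pitch) Rx(roll)).
In Python, from plant import robot, cams gives the robot as it stands.
- The arm moves only by the shell command python3 -m crank 'ROWS'. ROWS is JSON, one flat list of numbers, 7 for each row, row after row: the shift along the tool's x, y, z scaled (see below), then the turn, a rotation vector about the tool's x, y, z scaled (see below), then the closure, from -1 (fully open) to 1 (shut). In form: [x, y, z, wx, wy, wz, gripper, x, y, z, wx, wy, wz, gripper, ...]. A call has exactly 10 rows; each row shifts and turns the commanded pose from where the row before left it, along the tool's axes as they then stand; what a row does not reach is not made up. The controller multiplies each number of a shift by 0.025 m and each number of a turn by 45 degrees. A row lasts 1/12 s, in which the tool goes at most 41.7 mm and 7.16 degrees, less where a joint would pass 70% of its speed; a pose out of reach is approached as far as the arm can. A call with a number of a shift or a turn outside -1 to 1 is refused whole. A call with a gripper value outside its range is refused whole. The fingers move at their own pace and stop on an object; the grip force is fixed at half the most. Time passes only in rows, so rows that do not move let the fingers close, or fill a call up. It gives the time, the measured TCP pose, the force, the opening and the grip force at its end, in the units of the state.
- robot.get_obs(): the state, without advancing time (a new reading comes with each control period).
- cams.grab_frame(name): name is "side" or "top" or "wrist"; returns a dict with "pixels" (480x640x3 uint8, red, green, blue), "depth" (480x640 float32, m along the optical axis (not along the pixel's ray), 0 where there is no reading), "vertical_fov" (degrees; the focal length in pixels is half the picture's height over the tangent of half this angle, whatever the lens; pixels are square), "cx", "cy" (the principal point, pixels), "dist_coeffs" ([k1, k2, p1, p2, k3] as OpenCV has them; the pictures are not rectified), "extrinsics" (4x4, takes a point from world to camera coordinates); the wrist camera has in their place "mount" (4x4, takes a point from camera to tool coordinates, whose origin is the TCP and whose axes are the flange's). Camera axes: x right, y up, looking along -z (the intrinsics and any distortion apply to the point x, -y, -z); pixel columns grow to the right and rows downward; lengths in m; the calibration is good to about 2 mm. A picture is of the moment at which its call begins: read the wrist's pose just before it.
- robot.finish_job(): hands the job in; it is judged then, once.
The state is a dict: "clock": time; "joint_pos": joint angles; "qvel": joint speeds; "joint_torque": joint torques, N m; "position": TCP position; "tcp_rot": TCP orientation; "contact_force": force on the tool from outside, world axes, zero at the start; "torque": the same for the moment, N m; "width": opening from 0.0 (shut) to 1.0 (fully open); "gripper_force": force on a finger pad.
Only numpy, scipy, OpenCV 4.12 (cv2) and the standard library are available. Lean on these libraries where they do the work, as an engineer would, in place of code of your own. Each camera call takes 0.05 s, during which the arm holds its last target. There are 200 camera calls.

## Working session

There is one attempt and no reset: what is moved stays moved. The work goes in short steps, Python scripts to look and compute and a shell command to move; the robot and the scene stay as the last step left them, time stands still between calls to the robot, and variables do not carry over. Pictures are saved under pics/ and viewed, at most 11 in all, crops included, and the job is handed in when it is done.

```bash
ls; mkdir -p pics
cat > h.py <<'E'
import numpy as np, cv2, pickle
from scipy.spatial.transform import Rotation as Ro
from plant import robot, cams
def Rm(rpy): return Ro.from_euler('xyz', rpy).as_matrix()
def grab(name):
    o=robot.get_obs(); f=cams.grab_frame(name)
    if 'mount' in f:
        T=np.eye(4); T[:3,:3]=Rm(o['tcp_rot']); T[:3,3]=o['position']
        f['c2w']=T@np.array(f['mount'])
    else: f['c2w']=np.linalg.inv(np.array(f['extrinsics']))
    f['f']=240/np.tan(np.radians(f['vertical_fov'])/2)
    f['K']=np.array([[f['f'],0,f['cx']],[0,f['f'],f['cy']],[0,0,1]])
    return f
def rays(f,uv):
    p=cv2.undistortPoints(np.array(uv,float).reshape(-1,1,2),f['K'],np.array(f['dist_coeffs'],float)).reshape(-1,2)
    d=np.c_[p[:,0],-p[:,1],-np.ones(len(p))]
    return f['c2w'][:3,3], d@f['c2w'][:3,:3].T
def onplane(f,uv,z):
    o,d=rays(f,uv); return o+d*((z-o[2])/d[:,2])[:,None]
def cloud(f):
    v,u=np.mgrid[0:480,0:640]
    o,d=rays(f,np.c_[u.ravel(),v.ravel()])
    P=o+d*f['depth'].ravel()[:,None]; P[f['depth'].ravel()==0]=np.nan
    return P.reshape(480,640,3)
def proj(f,P):
    P=np.atleast_2d(P); M=np.linalg.inv(f['c2w']); c=P@M[:3,:3].T+M[:3,3]
    c=c*[1,-1,-1]
    return cv2.projectPoints(c.reshape(-1,1,3),np.zeros(3),np.zeros(3),f['K'],np.array(f['dist_coeffs'],float))[0].reshape(-1,2)
def save(f,n): cv2.imwrite(f'pics/{n}.png',f['pixels'][:,:,::-1])
E
python3 - <<'E'
from h import *
o=robot.get_obs(); print(o)
fs={}
for n in ['top','side']:
    f=grab(n); fs[n]=f; save(f,n+'0'); print(n,f['f'],f['dist_coeffs'],f['c2w'].round(3).tolist(), (f['depth']>0).mean())
pickle.dump(fs,open('fs0.pkl','wb'))
E
```

```text
pics
{'clock': 0.0, 'joint_pos': array([ 1.23598659e+00,  4.23856872e-01,  1.63071981e+00,  2.53671441e-05,
        1.08860663e+00, -1.89912025e-02]), 'qvel': array([-0.00019142,  0.00036776, -0.00024005, -0.00037691,  0.00165499,
        0.00108144]), 'joint_torque': array([ 3.76584678e-03, -5.57400227e+01, -2.81746048e+01,  3.83159904e-04,
        7.29870371e-03,  1.24131097e-05]), 'position': array([0.19389912, 0.59356501, 0.23052398]), 'tcp_rot': array([-3.14000271e+00, -5.26587486e-05,  2.82576230e+00]), 'contact_force': array([-0.4999619 ,  0.00610067, -0.41370792]), 'torque': array([-0.0061946 ,  0.01381573,  0.01808377]), 'gripper_force': 0.0, 'width': 1.0008661532990677}
top 536.1768098878891 [-0.15294111  0.          0.          0.          0.        ] [[0.016, 0.985, -0.172, 0.313], [-1.0, 0.015, -0.007, -0.128], [-0.004, 0.172, 0.985, 1.69], [0.0, 0.0, 0.0, 1.0]] 0.9959016927083333
side 474.2899397851713 [-0.104115  0.        0.        0.        0.      ] [[0.973, 0.165, -0.162, 0.376], [-0.231, 0.669, -0.707, -0.934], [-0.009, 0.725, 0.689, 0.916], [0.0, 0.0, 0.0, 1.0]] 0.985703125
```

View pics/top0.png

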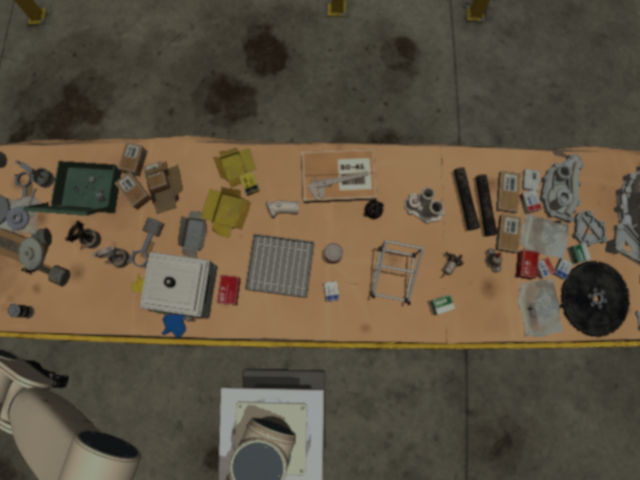

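View pics/side0.png

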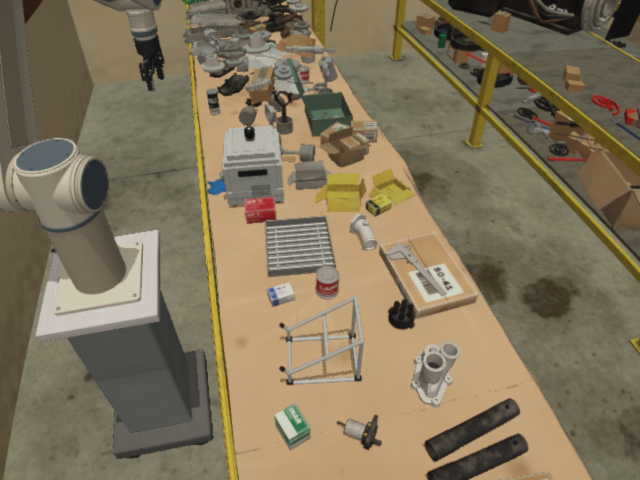

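The top view shows the cleaner with its lid at about (178,285), knob at (170,282), the drip tray at (280,266) and the lid rest at (397,271). In the side view the cleaner's black panel faces the camera (world -y), with the knob at about (249,132). The rest's black lip caps are at (283,325), (282,340), (290,368) and (290,381), on the robot side.

Run:
```python
from h import *
fs=pickle.load(open('fs0.pkl','rb'))
t,s=fs['top'],fs['side']
Pt,Ps=cloud(t),cloud(s)
def box(P,c,r): 
    m=np.all(np.abs(P[...,:2]-c)<r,-1); return m
print('px->bench', onplane(t,[(178,285),(280,266),(397,271)],0).round(3).tolist())
for nm,P in (('top',Pt),('side',Ps)):
    m=box(P,[0.31,0.3],0.17)&(P[...,2]>0.09)
    z=P[m][:,2]; h,e=np.histogram(z,bins=np.arange(0.09,0.3,0.01)); print(nm,'clz',dict(zip(e.round(2),h)))
    k=P[m&(P[...,2]>0.195)]; print(' knob',len(k),np.nanmin(k,0).round(4),np.nanmax(k,0).round(4),np.median(k,0).round(4))
    for a,b in((0.15,0.187),(0.135,0.155)):
        q=P[m&(P[...,2]>a)&(P[...,2]<b)]
        if len(q)>10:
            print(' layer',a,b,len(q),np.median(q[:,2]).round(4),cv2.minAreaRect((q[:,:2]*1000).astype(np.float32)))
# knob by colour
for nm,f,roi in (('top',t,(155,268,188,298)),('side',s,(236,118,264,152))):
    x0,y0,x1,y1=roi; g=f['pixels'][y0:y1,x0:x1].max(-1); m=(g<70).astype(np.uint8)
    n,l,st,c=cv2.connectedComponentsWithStats(m); i=1+np.argmax(st[1:,4]); print(nm,'knob px',st[i],c[i]+[x0,y0], onplane(f,[c[i]+[x0,y0]],0.21).round(4))
# drip tray
for nm,P in (('top',Pt),('side',Ps)):
    m=box(P,[0.355,0.005],0.16)&(P[...,2]>0.02)&(P[...,2]<0.04); 
    n,l,st,c=cv2.connectedComponentsWithStats(m.astype(np.uint8)); 
    for i in range(1,n):
        if st[i,4]>60:
            q=P[l==i]; print(nm,'tray',st[i],np.median(q[:,2]).round(4),cv2.minAreaRect((q[:,:2]*1000).astype(np.float32)))
# rest enlarge crops
c1=cv2.resize(t['pixels'][230:315,360:435],None,fx=5,fy=5,interpolation=cv2.INTER_CUBIC)
c2=cv2.resize(s['pixels'][290:395,270:370],None,fx=4,fy=4,interpolation=cv2.INTER_CUBIC)
W=np.zeros((430,780,3),np.uint8); W[:425,:375]=c1; W[:420,378:778]=c2
cv2.imwrite('pics/rest.png',W[:,:,::-1])
```

```text
px->bench [[0.466, 0.31, 0.0], [0.533, -0.015, 0.0], [0.522, -0.388, 0.0]]
top clz {np.float64(0.09): np.int64(49), np.float64(0.1): np.int64(53), np.float64(0.11): np.int64(62), np.float64(0.12): np.int64(31), np.float64(0.13): np.int64(45), np.float64(0.14): np.int64(201), np.float64(0.15): np.int64(168), np.float64(0.16): np.int64(282), np.float64(0.17): np.int64(751), np.float64(0.18): np.int64(840), np.float64(0.19): np.int64(8), np.float64(0.2): np.int64(13), np.float64(0.21): np.int64(66), np.float64(0.22): np.int64(14), np.float64(0.23): np.int64(0), np.float64(0.24): np.int64(0), np.float64(0.25): np.int64(0), np.float64(0.26): np.int64(0), np.float64(0.27): np.int64(0), np.float64(0.28): np.int64(0)}
 knob 3046 [0.14   0.2236 0.1962] [0.4689 0.47   0.8719] [0.1624 0.3576 0.7163]
 layer 0.15 0.187 2019 0.179 ((427.651611328125, 286.7475280761719), (183.2990264892578, 112.57981872558594), 86.78050231933594)
 layer 0.135 0.155 265 0.1456 ((430.2801208496094, 286.5760192871094), (188.26010131835938, 116.04953002929688), 84.24705505371094)
side clz {np.float64(0.09): np.int64(12
[... 849 characters left out ...]
.1447 ((430.17083740234375, 279.13299560546875), (185.05264282226562, 114.29896545410156), 84.83007049560547)
top knob px [ 9  9 11 10 76] [169.39473684 281.73684211] [[0.4555 0.2807 0.21  ]]
side knob px [  8   9  10  14 101] [249.05940594 133.45544554] [[0.4551 0.2618 0.21  ]]
top tray [245 285  57  12  85] 0.0263 ((447.1514587402344, 3.7367401123046875), (177.7835693359375, 12.413369178771973), 80.12149047851562)
side tray [245 211  31   9 166] 0.0297 ((449.58502197265625, 112.86961364746094), (12.362438201904297, 85.5677719116211), 86.13178253173828)
side tray [264 219  35  54 206] 0.0245 ((478.4249267578125, -9.946945190429688), (204.66348266601562, 79.73005676269531), 87.7439956665039)
```

View pics/rest.png

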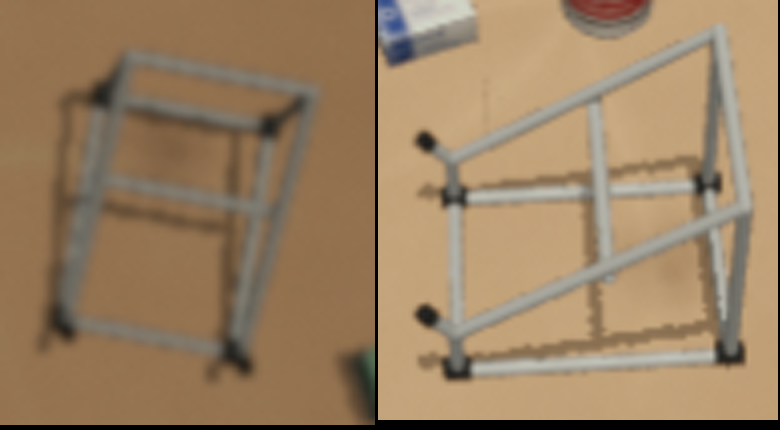

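The crop shows the rest's two rails climbing away from the robot, with capped lips at the low (robot) end. The upper corners are at (128,57) and (313,92) in the top half, and (718,32) and (745,207) in the side half. I'll triangulate these points and redo the boxes, whose x centre was wrong.

```bash
cat >> h.py <<'E'
def tri(f1,p1,f2,p2):
    o1,d1=rays(f1,[p1]); o2,d2=rays(f2,[p2]); A=np.c_[d1[0],-d2[0]]
    k=np.linalg.lstsq(A,o2-o1,rcond=None)[0]; a=o1+k[0]*d1[0]; b=o2+k[1]*d2[0]
    return (a+b)/2, np.linalg.norm(a-b)
def box(P,c,r): return np.all(np.abs(P[...,:2]-c)<r,-1)
def rect(q): return [np.round(v,1) for v in cv2.minAreaRect((q[:,:2]*1000).astype(np.float32))]
E
python3 - <<'E'
from h import *
fs=pickle.load(open('fs0.pkl','rb'))
t,s=fs['top'],fs['side']
Pt,Ps=cloud(t),cloud(s)
A=lambda x,y:(360+(x-2)/5,230+(y-2)/5)
B=lambda x,y:(270+(x-378-1.5)/4,290+(y-1.5)/4)
for n,a,b in (('upL',A(128,57),B(718,32)),('upR',A(313,92),B(745,207)),('capL',A(62,322),B(427,140)),('capR',A(232,350),B(427,316)),('footUL',A(103,97),B(708,182)),('footUR',A(267,127),B(730,352))):
    print(n,*[np.round(v,4) for v in tri(t,a,s,b)])
print('knob tri',tri(t,(169.4,281.7),s,(249.06,133.4)))
for nm,P in (('top',Pt),('side',Ps)):
    z=P[...,2]
    m=box(P,[0.46,0.29],0.14)
    k=P[m&(z>0.195)&(z<0.23)]; print(nm,'knob',len(k),rect(k),np.median(k,0).round(4))
    k=P[m&(z>0.155)&(z<0.19)]; print(' lid',len(k),rect(k),np.median(k,0).round(4))
    k=P[m&(z>0.135)&(z<0.15)]; print(' deck',len(k),rect(k))
    m=box(P,[0.533,-0.01],0.14)&(z>0.018)&(z<0.04)
    n,l,st,c=cv2.connectedComponentsWithStats(m.astype(np.uint8))
    for i in range(1,n):
        if st[i,4]>60: q=P[l==i]; print(' tray',st[i],np.median(q[:,2]).round(4),rect(q))
    m=box(P,[0.52,-0.38],0.14)&(z>0.03)&(z<0.2); q=P[m]; print(' rest',len(q),rect(q),q[:,2].max())
    for xx in np.arange(.4,.62,.03):
        w=q[np.abs(q[:,0]-xx)<.01]; 
        if len(w): print('   ',xx.round(2),w[:,1].min().round(3),w[:,1].max().round(3),np.percentile(w[:,2],[10,50,90]).round(3))
E
```

```text
upL [ 0.5934 -0.3321  0.1409] 0.001
upR [ 0.5742 -0.4413  0.1425] 0.0016
capL [ 0.4411 -0.3018  0.056 ] 0.0044
capR [ 0.4234 -0.4073  0.0494] 0.0089
footUL [ 0.5926 -0.3337  0.0071] 0.0031
footUR [ 0.5748 -0.4395  0.0023] 0.0019
knob tri (array([0.45674465, 0.28429348, 0.19691906]), np.float64(0.00021474034876832026))
top knob 98 [array([455.5, 281.3]), array([27.3, 27.4]), np.float64(14.8)] [0.4551 0.2807 0.2159]
 lid 3013 [array([457.1, 282.9]), array([177.5, 158. ]), np.float64(83.6)] [0.4521 0.2746 0.179 ]
 deck 357 [array([456.5, 283.6]), array([188.6, 168.5]), np.float64(83.2)]
 tray [246 234  39  50 132] 0.0257 [array([571. ,  62.4]), array([ 84.4, 184.4]), np.float64(52.0)]
 tray [286 238  29  18  67] 0.025 [array([607.4, -84.7]), array([98.1, 38. ]), np.float64(58.5)]
 tray [303 257  10  41  62] 0.0255 [array([ 495.8, -108.2]), array([ 12. , 126.7]), np.float64(79.2)]
 tray [245 285  57  12  96] 0.0259 [array([451.1,   3.1]), array([177.7,  12.8]), np.float64(82.9)]
 rest 715 [array([ 490. , -422.2]), array([224.6, 179.3]), np.float64(79.6)] 0.1555147050548602
    0.4 -0.519
[... 449 characters left out ...]
64(84.2)] [0.4529 0.2487 0.1773]
 deck 415 [array([457.8, 276.5]), array([184.4, 169.9]), np.float64(84.1)]
 tray [245 211  31   9 182] 0.029 [array([449.6, 112.9]), array([12.4, 85.6]), np.float64(86.1)]
 tray [264 216  72  57 506] 0.0241 [array([532.8, -16.2]), array([203. , 177.9]), np.float64(83.3)]
 rest 1549 [array([ 493. , -425.9]), array([228.3, 174.1]), np.float64(76.9)] 0.15027712386738368
    0.4 -0.52 -0.499 [0.05  0.052 0.054]
    0.43 -0.52 -0.302 [0.046 0.052 0.062]
    0.46 -0.427 -0.307 [0.044 0.059 0.07 ]
    0.49 -0.434 -0.312 [0.07  0.083 0.093]
    0.52 -0.439 -0.318 [0.089 0.092 0.11 ]
    0.55 -0.443 -0.322 [0.112 0.125 0.136]
    0.58 -0.448 -0.327 [0.057 0.141 0.148]
```

```bash
cat >> h.py <<'E'
def plan(p,rpy,n):
    """constant row (scaled) taking the present pose to p, R in n rows"""
    o=robot.get_obs(); R0=Rm(o['tcp_rot']); R1=rpy if np.ndim(rpy)==2 else Rm(rpy)
    w=Ro.from_matrix(R0.T@R1).as_rotvec()/n; E=Ro.from_rotvec(w).as_matrix()
    S=sum(np.linalg.matrix_power(E,i) for i in range(n)); s=np.linalg.solve(R0@S,np.array(p)-o['position'])
    print('rows',n,'shift',(s/.025).round(3).tolist(),'turn',(w/(np.pi/4)).round(4).tolist(),'|s|mm',round(np.linalg.norm(s)*1e3,1),'|w|deg',round(np.degrees(np.linalg.norm(w)),2))
def Rdown(a): # tool down, y axis towards heading a (deg)
    a=np.radians(a); y=np.array([np.cos(a),np.sin(a),0]); z=np.array([0,0,-1.]); return np.c_[np.cross(y,z),y,z]
E
python3 - <<'E'
from h import *
f=grab('wrist'); print(f['f'],f['dist_coeffs'],np.array(f['mount']).round(4).tolist(),f['c2w'].round(3).tolist())
o=robot.get_obs(); print(o['position'],o['clock'])
for n in (20,30): plan([0.44,-0.36,0.40],Rdown(-10),n)
plan([0.40,0.0,0.42],Rdown(-10),20)
plan([0.44,0.27,0.40],Rdown(-6.5),10)
E
```

```text
407.7536906455547 [0.01263753 0.         0.         0.         0.        ] [[-0.0001, 0.9549, 0.297, 0.0748], [1.0, 0.0004, -0.0009, -0.0001], [-0.001, 0.297, -0.9549, -0.1439], [0.0, 0.0, 0.0, 1.0]] [[0.311, -0.908, -0.282, 0.123], [0.951, 0.296, 0.093, 0.617], [-0.0, -0.297, 0.955, 0.374], [0.0, 0.0, 0.0, 1.0]]
[0.19394659 0.59371414 0.23072221] 0.15
rows 20 shift [-2.036, -0.683, -0.338] turn [-0.0001, 0.0001, 0.091] |s|mm 54.4 |w|deg 4.1
rows 30 shift [-1.363, -0.439, -0.225] turn [-0.0, 0.0, 0.0607] |s|mm 36.2 |w|deg 2.73
rows 20 shift [-1.331, -0.329, -0.378] turn [-0.0001, 0.0001, 0.091] |s|mm 35.5 |w|deg 4.1
rows 10 shift [-1.759, 0.018, -0.677] turn [-0.0001, 0.0001, 0.1742] |s|mm 47.1 |w|deg 7.84
```

Run:
```python
from h import *
plan([0.44,-0.36,0.41],Rdown(-10),40)
```

```text
rows 40 shift [-1.024, -0.323, -0.179] turn [-0.0, 0.0, 0.0455] |s|mm 27.2 |w|deg 2.05
```

```bash
for i in 1 2 3 4; do python3 -m crank '[-1,-0.32,-0.18,0,0,0.0455,-1, -1,-0.32,-0.18,0,0,0.0455,-1, -1,-0.32,-0.18,0,0,0.0455,-1, -1,-0.32,-0.18,0,0,0.0455,-1, -1,-0.32,-0.18,0,0,0.0455,-1, -1,-0.32,-0.18,0,0,0.0455,-1, -1,-0.32,-0.18,0,0,0.0455,-1, -1,-0.32,-0.18,0,0,0.0455,-1, -1,-0.32,-0.18,0,0,0.0455,-1, -1,-0.32,-0.18,0,0,0.0455,-1]'; done
python3 - <<'E'
from h import *
o=robot.get_obs(); print(o['position'],o['tcp_rot'],o['joint_pos'].round(2),abs(o['qvel']).max())
f=grab('wrist'); save(f,'w_rest'); pickle.dump(f,open('fw1.pkl','wb'))
E
```

```text
clock: 0.98
position: [0.3792, 0.4081, 0.2763]
tcp_rot: [-3.141, 0.0, 2.467]
contact_force: [-0.4, 0.9, 0.1]
width: 1.0
gripper_force: 0.0
clock: 1.82
position: [0.4869, 0.1703, 0.3214]
tcp_rot: [-3.141, -0.0, 2.109]
contact_force: [-0.1, 0.2, -0.6]
width: 1.003
gripper_force: 0.0
clock: 2.65
position: [0.5046, -0.0901, 0.3663]
tcp_rot: [-3.141, -0.0, 1.752]
contact_force: [0.1, -0.4, -0.3]
width: 1.002
gripper_force: 0.0
clock: 3.48
position: [0.4301, -0.3403, 0.4113]
tcp_rot: [-3.141, -0.0, 1.395]
contact_force: [0.5, -0.5, 0.2]
width: 1.001
gripper_force: 0.0
[ 0.43014118 -0.34029786  0.41126396] [-3.14118214e+00 -2.46632017e-04  1.39461087e+00] [-0.69  0.15  1.59  0.    1.4  -0.51] 0.5618145556520685
```

View pics/w_rest.png

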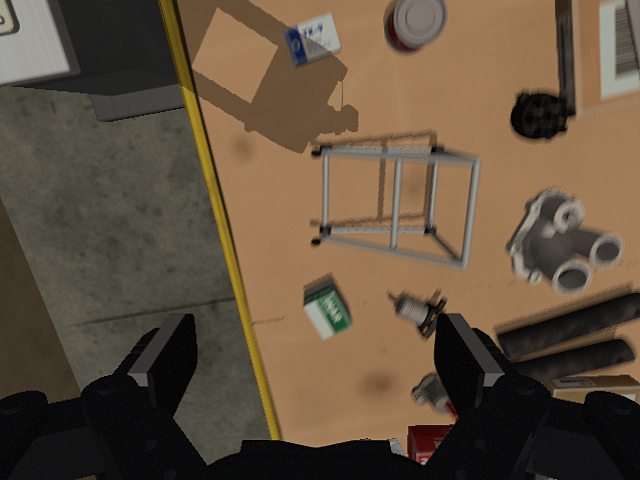

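The wrist view shows the rest upright. Its caps are at about (317,152) and (316,241), the low crossbar is at x≈326, and the upper corners are at (478,157) and (464,267). The nearest bystanders, the green box and the pump, stand clear of it. Next I'll take a settled second view and measure by clusters and triangulation.

Run:
```python
from h import *
from scipy.optimize import least_squares
fs=pickle.load(open('fs0.pkl','rb')); w0=pickle.load(open('fw1.pkl','rb'))
w=grab('wrist'); pickle.dump(w,open('fw2.pkl','wb')); o=robot.get_obs(); print(o['position'],abs(o['qvel']).max())
A=lambda x,y:(360+(x-2)/5,230+(y-2)/5)
B=lambda x,y:(270+(x-378-1.5)/4,290+(y-1.5)/4)
for n,a,b,c in (('upL',A(128,57),B(718,32),(478,157)),('upR',A(313,92),B(745,207),(464,267))):
    for nm,fa,pa in (('top',fs['top'],a),('side',fs['side'],b)): print(n,nm,*[np.round(v,4) for v in tri(fa,pa,w0,c)])
print('caps', tri(fs['side'],B(427,140),w0,(317,152)),tri(fs['side'],B(427,316),w0,(316,241)))
for nm,f in (('w',w),('w0',w0),('side',fs['side'])):
    P=cloud(f); m=box(P,[0.51,-0.378],0.115)&(P[...,2]>0.035)&(P[...,2]<0.17)
    n,l,st,c=cv2.connectedComponentsWithStats(m.astype(np.uint8)); i=1+np.argmax(st[1:,4]); q=P[l==i]
    # seat plane/rails: keep points within 12 mm of the slope plane; fit x0,y0,z0,yaw so that rails lie at y=+-55
    def loc(v,q): return (q-[v[0],v[1],v[2]])@(Ro.from_euler('z',v[3]).as_matrix()@Ro.from_euler('y',-np.radians(35)).as_matrix())
    v=np.array([0.507,-0.373,0.095,np.radians(-10)])
    for it in range(6):
        L=loc(v,q); sel=(abs(abs(L[:,1])-.055)<.009)&(abs(L[:,2]+.002)<.009)&(L[:,0]>-.07)&(L[:,0]<.085); r=q[sel]
        fun=lambda u:(lambda L:np.r_[abs(L[:,1])-.055, L[:,2]+.0015, (u[0]-v[0])*1e-1*np.ones(1)])(loc(u,r))
        v=least_squares(fun,v,loss='soft_l1',f_scale=.002).x
    L=loc(v,q); sel=(abs(L[:,2])<.012)&(abs(L[:,1])<.045); h,e=np.histogram(L[sel,0],bins=np.arange(-.1,.12,.006))
    lip=L[(L[:,2]>.008)&(L[:,0]<-.06)]; print(nm,len(r),v[:3].round(4),np.degrees(v[3]).round(2),'x max',np.percentile(L[abs(L[:,2])<.01,0],[1,99]).round(4),'lip x',np.median(lip,0).round(4),np.percentile(lip[:,0],[5,95]).round(3),len(lip))
    print('  crossbars',[(round(a,3),int(b)) for a,b in zip(e,h) if b>8])
```

```text
[ 0.42958881 -0.34197986  0.41169533] 0.05236294736092275
upL top [ 0.5885 -0.3298  0.1644] 0.0017
upL side [ 0.5945 -0.334   0.144 ] 0.0028
upR top [ 0.5677 -0.4367  0.1687] 0.0028
upR side [ 0.5729 -0.4459  0.1495] 0.0006
caps (array([ 0.43868361, -0.30784145,  0.06399591]), np.float64(0.0007506715596199635)) (array([ 0.41845228, -0.41612448,  0.06336742]), np.float64(0.0003564602231885238))
w 1867 [ 0.507  -0.3736  0.0951] -10.02 x max [-0.0812  0.0977] lip x [-0.0811  0.0505  0.0214] [-0.087 -0.079] 181
  crossbars [(np.float64(0.002), 156), (np.float64(0.008), 343), (np.float64(0.086), 123), (np.float64(0.092), 592)]
w0 1869 [ 0.507  -0.3736  0.0951] -10.05 x max [-0.0813  0.0977] lip x [-0.0811  0.0506  0.0213] [-0.087 -0.079] 184
  crossbars [(np.float64(0.002), 162), (np.float64(0.008), 332), (np.float64(0.086), 116), (np.float64(0.092), 595)]
side 545 [ 0.507  -0.3761  0.0945] -10.09 x max [-0.0858  0.096 ] lip x [-0.0829 -0.0513  0.0199] [-0.088 -0.079] 69
  crossbars [(np.float64(0.002), 73), (np.float64(0.008), 45), (np.float64(0.086), 48), (np.float64(0.092), 96)]
```

Run:
```python
from h import *
plan([0.456,0.28,0.35],Rdown(-6.4),26)
```

```text
rows 26 shift [0.953, -0.1, 0.094] turn [0.0, 0.0001, -0.0033] |s|mm 24.1 |w|deg 0.15
```

```bash
python3 -m crank '[0.95,-0.1,0.1,0,0,-0.0033,-1, 0.95,-0.1,0.1,0,0,-0.0033,-1, 0.95,-0.1,0.1,0,0,-0.0033,-1, 0.95,-0.1,0.1,0,0,-0.0033,-1, 0.95,-0.1,0.1,0,0,-0.0033,-1, 0.95,-0.1,0.1,0,0,-0.0033,-1, 0.95,-0.1,0.1,0,0,-0.0033,-1, 0.95,-0.1,0.1,0,0,-0.0033,-1, 0.95,-0.1,0.1,0,0,-0.0033,-1, 0.95,-0.1,0.1,0,0,-0.0033,-1]' >/dev/null
python3 - <<'E'
from h import *
f=grab('wrist'); pickle.dump(f,open('fw3.pkl','wb')); print(robot.get_obs()['position'])
E
for i in 1; do python3 -m crank '[0.95,-0.1,0.1,0,0,-0.0033,-1, 0.95,-0.1,0.1,0,0,-0.0033,-1, 0.95,-0.1,0.1,0,0,-0.0033,-1, 0.95,-0.1,0.1,0,0,-0.0033,-1, 0.95,-0.1,0.1,0,0,-0.0033,-1, 0.95,-0.1,0.1,0,0,-0.0033,-1, 0.95,-0.1,0.1,0,0,-0.0033,-1, 0.95,-0.1,0.1,0,0,-0.0033,-1, 0.95,-0.1,0.1,0,0,-0.0033,-1, 0.95,-0.1,0.1,0,0,-0.0033,-1]' >/dev/null; done
python3 -m crank '[0.95,-0.1,0.1,0,0,-0.0033,-1, 0.95,-0.1,0.1,0,0,-0.0033,-1, 0.95,-0.1,0.1,0,0,-0.0033,-1, 0.95,-0.1,0.1,0,0,-0.0033,-1, 0.95,-0.1,0.1,0,0,-0.0033,-1, 0.95,-0.1,0.1,0,0,-0.0033,-1, 0,0,0,0,0,0,-1, 0,0,0,0,0,0,-1, 0,0,0,0,0,0,-1, 0,0,0,0,0,0,-1]'
cat > lid.py <<'E'
from h import *
f=grab('wrist'); save(f,'w_lid'); pickle.dump(f,open('fw4.pkl','wb'))
P=cloud(f); z=P[...,2]; m=box(P,[.4565,.2815],.14)
k=P[m&(z>.205)&(z<.225)]; print('knob',len(k),rect(k),k.mean(0).round(4))
k=P[m&(z>.15)&(z<.19)]; print('lid',len(k),rect(k),np.percentile(k[:,2],[2,50,98]).round(4))
k=P[m&(z>.172)&(z<.19)]; print('lid dome',len(k),rect(k))
k=P[m&(z>.135)&(z<.152)]; print('deck',len(k),rect(k))
f=pickle.load(open('fw3.pkl','rb')); P=cloud(f); z=P[...,2]; m=box(P,[.533,-.016],.13)
k=P[m&(z>.019)&(z<.035)]; n=rect(k); print('tray',len(k),n,np.percentile(k[:,2],[5,50,95]).round(4))
k=P[box(P,[.533,-.016],.06)]; print('rack z',np.percentile(k[:,2],[50,80,95]).round(4))
E
python3 lid.py
```

```text
[ 0.44396173 -0.09589409  0.38539487]
clock: 6.13
position: [0.4536, 0.2805, 0.3463]
tcp_rot: [-3.141, 0.0, 1.464]
contact_force: [-0.9, -0.7, -0.9]
width: 1.004
gripper_force: 0.0
knob 1523 [array([457.8, 281.6]), array([30.6, 31.3]), np.float64(61.6)] [0.4579 0.2831 0.2162]
lid 37470 [array([457.8, 281.2]), array([172.3, 156.3]), np.float64(83.1)] [0.1613 0.1805 0.1824]
lid dome 31411 [array([457.8, 281.3]), array([152.1, 136.3]), np.float64(83.2)]
deck 2558 [array([458.7, 283.3]), array([183.2, 168.4]), np.float64(83.2)]
tray 2990 [array([535.6, -16.5]), array([196.4, 178.3]), np.float64(83.2)] [0.0205 0.0267 0.0286]
rack z [0.006  0.0144 0.0159]
```

View pics/w_lid.png

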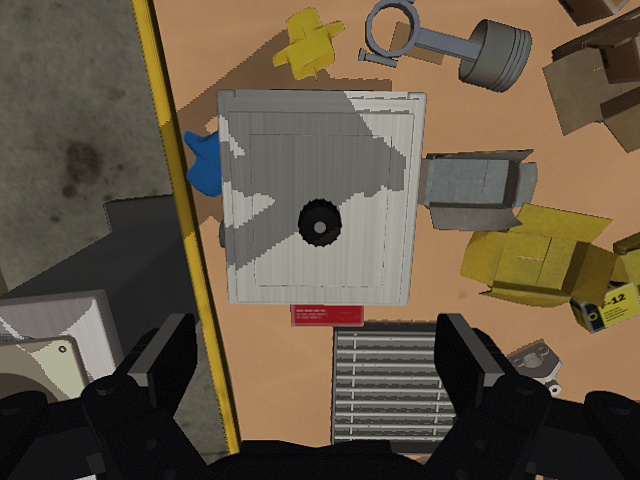

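The wrist view shows the lid squarely on the cleaner with the knob at (320,222). Measured sizes (172x156 lid, 31 mm knob, 196x178 tray) agree with the text, so I'll grasp the knob.

Run:
```python
from h import *
plan([0.4578,0.2815,0.186],Rdown(-6.85),9)
```

```text
rows 9 shift [0.007, 0.017, 0.713] turn [0.0, 0.0, 0.0017] |s|mm 17.8 |w|deg 0.08
```

```bash
python3 -m crank '[0.007,0.017,0.8,0,0,0.0017,-1, 0.007,0.017,0.8,0,0,0.0017,-1, 0.007,0.017,0.8,0,0,0.0017,-1, 0.007,0.017,0.8,0,0,0.0017,-1, 0.007,0.017,0.8,0,0,0.0017,-1, 0.007,0.017,0.8,0,0,0.0017,-1, 0.007,0.017,0.7,0,0,0.0017,-1, 0.007,0.017,0.6,0,0,0.0017,-1, 0.007,0.017,0.3,0,0,0.0017,-1, 0,0,0,0,0,0,-1]'
python3 -m crank '[0,0,0,0,0,0,1, 0,0,0,0,0,0,1, 0,0,0,0,0,0,1, 0,0,0,0,0,0,1, 0,0,0,0,0,0,1, 0,0,0,0,0,0,1, 0,0,0,0,0,0,1, 0,0,0,0,0,0,1, 0,0,0,0,0,0,1, 0,0,0,0,0,0,1]'
```

```text
clock: 7.02
position: [0.4573, 0.2812, 0.185]
tcp_rot: [-3.139, 0.002, 1.451]
contact_force: [-0.0, -0.4, -0.4]
width: 1.001
gripper_force: 0.0
clock: 7.85
position: [0.4583, 0.2826, 0.1874]
tcp_rot: [3.14, -0.001, 1.452]
contact_force: [-0.9, -0.8, 5.5]
width: 0.329
gripper_force: 58.9
```

```bash
cat >> h.py <<'E'
Rs=Ro.from_euler('zy',np.radians([-10.05,-35]),).as_matrix()
Rs=Rm([0,0,np.radians(-10.05)])@Rm([0,np.radians(-35),0])
SEAT=np.array([.507,-.3745,.095])
Rtool=np.c_[Rs[:,1],Rs[:,0],-Rs[:,2]]   # tool x=lid y, tool y=lid x, z=-lid z
OFF=.0384
def seatp(x,y,z): return SEAT+Rs@np.array([x,y,z+OFF])
def inseat(off=None):
    o=robot.get_obs(); L=Rs.T@(o['position']-SEAT); R=Rm(o['tcp_rot']); 
    lid=o['position']+R[:,2]*OFF
    print('lid in seat mm',(1e3*(Rs.T@(lid-SEAT))).round(1),'rot err deg',np.degrees(Ro.from_matrix(Rtool.T@R).as_rotvec()).round(2),'F seat',(Rs.T@o['contact_force']).round(1),'t',round(o['clock'],2))
E
python3 -m crank '[0,0,-0.2,0,0,0,1, 0,0,-0.3,0,0,0,1, 0,0,-0.4,0,0,0,1, 0,0,-0.5,0,0,0,1, 0,0,-0.6,0,0,0,1, 0,0,-0.7,0,0,0,1, 0,0,-0.8,0,0,0,1, 0,0,-0.8,0,0,0,1, 0,0,-0.8,0,0,0,1, 0,0,-0.6,0,0,0,1]'
python3 - <<'E'
from h import *
print(np.linalg.det(Rtool), seatp(0,0,0),seatp(.01,0,.12))
for n in (30,): plan(seatp(.01,0,.13),Rtool,n)
E
```

```text
clock: 8.68
position: [0.458, 0.2824, 0.3314]
tcp_rot: [3.14, -0.001, 1.452]
contact_force: [0.5, 1.8, -4.1]
width: 0.33
gripper_force: 59.4
1.0 [ 0.48531263 -0.37065641  0.12645544] [ 0.42560541 -0.36007469  0.23048945]
rows 30 shift [-0.853, 0.035, 0.144] turn [-0.0259, -0.0008, 0.0023] |s|mm 21.6 |w|deg 1.17
```

```bash
for i in 1 2 3; do python3 -m crank '[-0.853,0.035,0.144,-0.0259,-0.0008,0.0023,1, -0.853,0.035,0.144,-0.0259,-0.0008,0.0023,1, -0.853,0.035,0.144,-0.0259,-0.0008,0.0023,1, -0.853,0.035,0.144,-0.0259,-0.0008,0.0023,1, -0.853,0.035,0.144,-0.0259,-0.0008,0.0023,1, -0.853,0.035,0.144,-0.0259,-0.0008,0.0023,1, -0.853,0.035,0.144,-0.0259,-0.0008,0.0023,1, -0.853,0.035,0.144,-0.0259,-0.0008,0.0023,1, -0.853,0.035,0.144,-0.0259,-0.0008,0.0023,1, -0.853,0.035,0.144,-0.0259,-0.0008,0.0023,1]'; done
python3 -m crank '[0,0,0,0,0,0,1, 0,0,0,0,0,0,1, 0,0,0,0,0,0,1, 0,0,0,0,0,0,1, 0,0,0,0,0,0,1, 0,0,0,0,0,0,1, 0,0,0,0,0,0,1, 0,0,0,0,0,0,1, 0,0,0,0,0,0,1, 0,0,0,0,0,0,1]' | head -2
python3 - <<'E'
from h import *
inseat(); print(robot.get_obs()['joint_pos'].round(2))
f=grab('wrist'); s=grab('side'); pickle.dump((f,s),open('held.pkl','wb'))
W=np.hstack([cv2.resize(f['pixels'],(400,300)),cv2.resize(s['pixels'][240:440,220:480],(390,300))]); cv2.imwrite('pics/held.png',W[:,:,::-1])
plan(seatp(.006,0,.006),Rtool,9)
# lid plane as held, from side & wrist depth
for nm,g in (('w',f),('s',s)):
    P=cloud(g); L=(P-SEAT)@Rs; lid=robot.get_obs()
    c=np.array([.01,0,.13]); D=L-c
    m=(abs(D[...,0])<.095)&(abs(D[...,1])<.1)&(D[...,2]>-.012)&(D[...,2]<.036)
    q=L[m]; print(nm,len(q),[np.round(v,1) for v in cv2.minAreaRect((q[:,:2]*1e3).astype(np.float32))] if len(q)>50 else '', np.percentile(q[:,2],[2,50,98]).round(4) if len(q) else '')
E
```

```text
clock: 9.52
position: [0.4422, 0.0682, 0.2949]
tcp_rot: [2.937, 0.004, 1.433]
contact_force: [-0.3, 0.4, -3.5]
width: 0.329
gripper_force: 59.6
clock: 10.35
position: [0.4297, -0.1456, 0.2641]
tcp_rot: [2.733, 0.005, 1.414]
contact_force: [0.2, 0.1, -2.9]
width: 0.336
gripper_force: 59.5
clock: 11.18
position: [0.4195, -0.3603, 0.2376]
tcp_rot: [2.529, 0.002, 1.396]
contact_force: [1.0, 0.1, -3.7]
width: 0.335
gripper_force: 59.5
clock: 12.02
position: [0.4197, -0.3591, 0.237]
lid in seat mm [  8.8  -0.2 128.8] rot err deg [ 0.02 -0.07 -0.06] F seat [-2.8 -0.1 -3.5] t 12.02
[-0.95  0.19  2.12  0.88  0.55 -1.47]
rows 9 shift [0.001, -0.012, 0.546] turn [-0.0001, 0.0002, 0.0001] |s|mm 13.6 |w|deg 0.01
w 93790 [array([10. ,  3.3]), array([162.4, 157.6]), np.float64(90.0)] [0.1405 0.1597 0.1613]
s 4855 [array([ 8.7, -0.8]), array([157.9, 176.1]), np.float64(0.2)] [0.1305 0.1578 0.1611]
```

View pics/held.png

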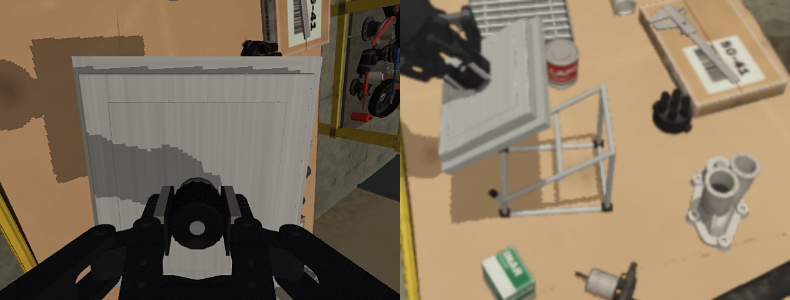

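The lid hangs in the gripper above the rest. Measured in the seat frame it is centred at (8.7, -0.8) mm and turned 0.2°, with its plane parallel to the rails. Next I'll lower it along the seat normal.

```bash
python3 -m crank '[0.001,-0.012,0.6,0,0,0,1, 0.001,-0.012,0.7,0,0,0,1, 0.001,-0.012,0.7,0,0,0,1, 0.001,-0.012,0.7,0,0,0,1, 0.001,-0.012,0.7,0,0,0,1, 0.001,-0.012,0.6,0,0,0,1, 0.001,-0.012,0.4,0,0,0,1, 0.001,-0.012,0.3,0,0,0,1, 0.001,-0.012,0.2,0,0,0,1, 0,0,0,0,0,0,1]' >/dev/null
python3 -c "from h import *; inseat()"
python3 -m crank '[0,0,0.04,0,0,0,1, 0,0,0.04,0,0,0,1, 0,0,0.04,0,0,0,1, 0,0,0.04,0,0,0,1, 0,0,0.04,0,0,0,1, 0,0,0,0,0,0,1, 0,0,0,0,0,0,1, 0,0,0,0,0,0,1, 0,0,0,0,0,0,1, 0,0,0,0,0,0,1]' >/dev/null
python3 -c "from h import *; inseat()"
```

```text
lid in seat mm [ 5.5 -0.1  5.4] rot err deg [ 0.08 -0.05 -0.02] F seat [-3.3 -0.4 -3. ] t 12.95
lid in seat mm [ 6.  -0.3  1.3] rot err deg [ 0.02 -0.08 -0.05] F seat [-2.   0.4 -3.5] t 13.78
```

```bash
python3 -m crank '[0,-0.05,0.02,0,0,0,1, 0,-0.05,0.02,0,0,0,1, 0,-0.05,0.02,0,0,0,1, 0,0,0.02,0,0,0,1, 0,0,0.02,0,0,0,1, 0,0,0.02,0,0,0,1, 0,0,0,0,0,0,1, 0,0,0,0,0,0,1, 0,0,0,0,0,0,1, 0,0,0,0,0,0,1]' >/dev/null
python3 -c "from h import *; inseat()"
```

```text
lid in seat mm [ 1.8 -0.3 -1. ] rot err deg [ 0.03 -0.1  -0.03] F seat [-3.9  0.8 10.6] t 14.62
```

```bash
python3 -m crank '[0,-0.03,0,0,0,0,1, 0,-0.03,0,0,0,0,1, 0,-0.03,0,0,0,0,1, 0,0,0,0,0,0,1, 0,0,0,0,0,0,1, 0,0,0,0,0,0,1, 0,0,0,0,0,0,1, 0,0,0,0,0,0,1, 0,0,0,0,0,0,1, 0,0,0,0,0,0,1]' >/dev/null
python3 -c "from h import *; inseat()"
```

```text
lid in seat mm [ 1.6 -0.4 -1. ] rot err deg [-0.13 -0.08 -0.07] F seat [1.3 2.  9.2] t 15.45
```

```bash
python3 -m crank '[0,-0.03,0,0,0,0,1, 0,-0.03,0,0,0,0,1, 0,-0.03,0,0,0,0,1, 0,-0.03,0,0,0,0,1, 0,0,0,0,0,0,1, 0,0,0,0,0,0,1, 0,0,0,0,0,0,1, 0,0,0,0,0,0,1, 0,0,0,0,0,0,1, 0,0,0,0,0,0,1]' >/dev/null
python3 -c "from h import *; inseat()"
```

```text
lid in seat mm [-0.8 -1.  -1. ] rot err deg [-0.17 -0.14 -0.08] F seat [1.9 1.1 8.7] t 16.28
```

```bash
python3 -m crank '[0,-0.03,0,0,0,0,1, 0,-0.03,0,0,0,0,1, 0,-0.03,0,0,0,0,1, 0,0,0,0,0,0,1, 0,0,0,0,0,0,1, 0,0,0,0,0,0,1, 0,0,0,0,0,0,1, 0,0,0,0,0,0,1, 0,0,0,0,0,0,1, 0,0,0,0,0,0,1]' >/dev/null
python3 -c "from h import *; inseat()"
```

```text
lid in seat mm [-3.  -1.2 -0.9] rot err deg [-0.17 -0.17 -0.08] F seat [ 2.5 -0.   8.8] t 17.12
```

```bash
cat > meas.py <<'E'
from h import *
import sys
for nm in ('side','top','wrist'):
    g=grab(nm); P=cloud(g); L=(P-SEAT)@Rs
    m=(abs(L[...,0])<.11)&(abs(L[...,1])<.1)&(L[...,2]>.003)&(L[...,2]<.034)
    q=L[m]; d=L[m&(L[...,2]>.024)&(abs(L[...,1])<.08)&(abs(L[...,0])<.075)]
    if len(d)<50: continue
    A=np.c_[d[:,:2],np.ones(len(d))]; 
    for _ in range(4):
        co=np.linalg.lstsq(A,d[:,2],rcond=None)[0]; r=d[:,2]-A@co; k=abs(r)<.003; A,d=A[k],d[k]
    print(nm,[np.round(v,1) for v in cv2.minAreaRect((q[:,:2]*1e3).astype(np.float32))],'x',np.percentile(q[:,0]*1e3,[.5,99.5]).round(1),'y',np.percentile(q[:,1]*1e3,[.5,99.5]).round(1),'dome z',(co[2]*1e3).round(1),'tilt deg',np.degrees(co[:2]).round(2))
    if nm=='side': save(g,sys.argv[1]); c=cv2.resize(g['pixels'][270:400,250:410],(800,600)[:2] if 0 else (738,600),interpolation=cv2.INTER_CUBIC); cv2.imwrite('pics/%s.png'%sys.argv[1],c[:,:,::-1])
E
python3 meas.py slid
```

```text
side [array([-6.4, -2.4]), array([165.5, 175.1]), np.float64(0.6)] x [-83.   75.3] y [-88.8  77.8] dome z 29.4 tilt deg [0.25 0.01]
top [array([ 3.3, -0.5]), array([187.2, 175.1]), np.float64(0.2)] x [-83.8  94.1] y [-87.1  86.6] dome z 30.2 tilt deg [-0.02 -0.15]
wrist [array([-5.8,  2.6]), array([166.2, 161.7]), np.float64(0.2)] x [-81.9  75.5] y [-67.   82.9] dome z 30.4 tilt deg [ 0.11 -0.31]
```

View pics/slid.png

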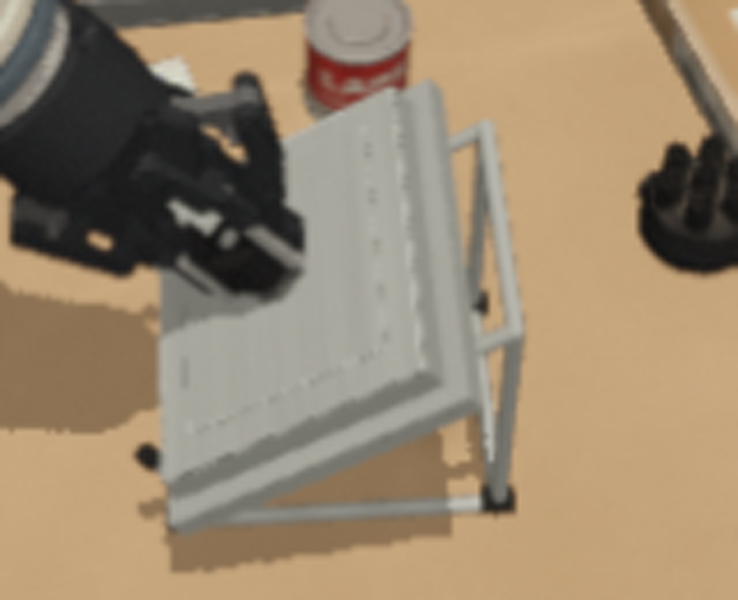

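The lid lies flat on the rails (dome 30 mm off the seat, tilt under 0.3°). Its upper edge is at x≈75 mm, and the one visible cap, at (150,457), nearly touches its lower edge. I'll push a little further until there is a clear stop.

```bash
python3 -m crank '[0,-0.04,0,0,0,0,1, 0,-0.04,0,0,0,0,1, 0,-0.03,0,0,0,0,1, 0,0,0,0,0,0,1, 0,0,0,0,0,0,1, 0,0,0,0,0,0,1, 0,0,0,0,0,0,1, 0,0,0,0,0,0,1, 0,0,0,0,0,0,1, 0,0,0,0,0,0,1]' >/dev/null
python3 -c "from h import *; inseat()"
```

```text
lid in seat mm [-3.8 -1.4 -0.9] rot err deg [-0.32 -0.15 -0.1 ] F seat [7.4 0.8 7.8] t 18.1
```

Fx rose to 7.4 N with only 0.8 mm of travel, so the lid is against the lips. Releasing it and backing straight out.

```bash
python3 -m crank '[0,0.04,0,0,0,0,1, 0,0.02,-0.03,0,0,0,1, 0,0,0,0,0,0,-1, 0,0,0,0,0,0,-1, 0,0,0,0,0,0,-1, 0,0,0,0,0,0,-1, 0,0,0,0,0,0,-1, 0,0,0,0,0,0,-1, 0,0,0,0,0,0,-1, 0,0,0,0,0,0,-1]'
python3 -m crank '[0,0,-0.3,0,0,0,-1, 0,0,-0.5,0,0,0,-1, 0,0,-0.6,0,0,0,-1, 0,0,-0.8,0,0,0,-1, 0,0,-0.8,0,0,0,-1, 0,0,-0.8,0,0,0,-1, 0,0,-0.8,0,0,0,-1, 0,0,-0.6,0,0,0,-1, 0,0,-0.4,0,0,0,-1, 0,0,0,0,0,0,-1]'
python3 meas.py released
python3 - <<'E'
from h import *
plan([.458,.281,.34],Rdown(-6.85),30)
E
```

```text
clock: 18.93
position: [0.4805, -0.37, 0.1218]
tcp_rot: [2.531, 0.002, 1.395]
contact_force: [-0.7, -0.2, -0.6]
width: 1.0
gripper_force: 0.0
clock: 19.77
position: [0.4013, -0.3564, 0.2383]
tcp_rot: [2.529, 0.004, 1.395]
contact_force: [0.2, -0.6, -0.7]
width: 1.0
gripper_force: 0.0
side [array([-7. , -2.9]), array([164.6, 174.8]), np.float64(0.2)] x [-84.8  74.5] y [-88.7  74.8] dome z 29.5 tilt deg [ 0.27 -0.01]
top [array([ 3.9, -0.4]), array([174.7, 189. ]), np.float64(90.0)] x [-83.5  86.7] y [-86.7  86.3] dome z 30.5 tilt deg [0.13 0.09]
wrist [array([-6.5, -2.6]), array([172.3, 165.1]), np.float64(89.9)] x [-82.9  75. ] y [-85.6  82.8] dome z 30.3 tilt deg [ 0.09 -0.03]
rows 30 shift [0.85, -0.005, -0.153] turn [0.0259, 0.0008, -0.0023] |s|mm 21.6 |w|deg 1.17
```

View pics/released.png

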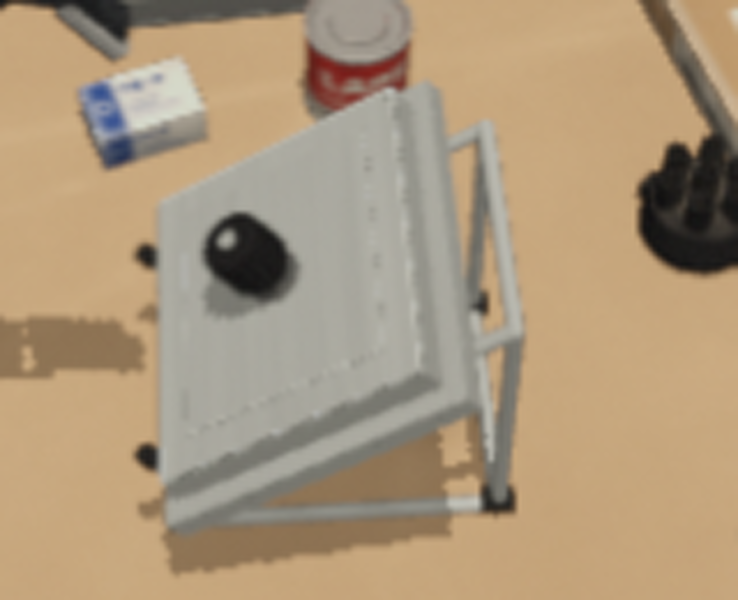

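The lid sits knob up against both caps ((147,253) and (150,457)), flat and centred to within 2 mm. Now for the basket: moving above the tank.

```bash
for i in 1 2 3; do python3 -m crank '[0.85,-0.005,-0.153,0.0259,0.0008,-0.0023,-1, 0.85,-0.005,-0.153,0.0259,0.0008,-0.0023,-1, 0.85,-0.005,-0.153,0.0259,0.0008,-0.0023,-1, 0.85,-0.005,-0.153,0.0259,0.0008,-0.0023,-1, 0.85,-0.005,-0.153,0.0259,0.0008,-0.0023,-1, 0.85,-0.005,-0.153,0.0259,0.0008,-0.0023,-1, 0.85,-0.005,-0.153,0.0259,0.0008,-0.0023,-1, 0.85,-0.005,-0.153,0.0259,0.0008,-0.0023,-1, 0.85,-0.005,-0.153,0.0259,0.0008,-0.0023,-1, 0.85,-0.005,-0.153,0.0259,0.0008,-0.0023,-1]' | head -3 | tail -2; done
cat > bask.py <<'E'
from h import *
f=grab('wrist'); save(f,'w_bask'); pickle.dump(f,open('fw5.pkl','wb')); P=cloud(f)
hsv=cv2.cvtColor(f['pixels'],cv2.COLOR_RGB2HSV)
m=(cv2.inRange(hsv,(95,90,40),(130,255,255))>0)&box(P,[.458,.281],.075)&(P[...,2]>.1)&(P[...,2]<.2)
n,l,st,c=cv2.connectedComponentsWithStats(m.astype(np.uint8)); i=1+np.argmax(st[1:,4]); q=P[l==i]
print('handle',st[i],c[i],rect(q),np.median(q,0).round(4),'z',np.percentile(q[:,2],[5,50,95]).round(4))
t=grab('top'); hs=cv2.cvtColor(t['pixels'],cv2.COLOR_RGB2HSV); Pt=cloud(t)
mt=(cv2.inRange(hs,(95,60,30),(130,255,255))>0)&box(Pt,[.458,.281],.075); n2,l2,s2,c2=cv2.connectedComponentsWithStats(mt.astype(np.uint8))
if n2>1: j=1+np.argmax(s2[1:,4]); print('top handle',s2[j],c2[j],'tri with wrist',*tri(t,c2[j],f,c[i]))
E
python3 bask.py
```

```text
position: [0.4172, -0.1414, 0.2677]
tcp_rot: [2.737, 0.004, 1.415]
position: [0.4355, 0.0712, 0.3024]
tcp_rot: [2.941, 0.005, 1.435]
position: [0.4573, 0.2828, 0.3392]
tcp_rot: [-3.138, 0.001, 1.453]
handle [ 305  176   20   77 1195] [314.74058577 213.11882845] [array([456.1, 281.5]), array([61.5, 15.6]), np.float64(86.3)] [0.4574 0.2832 0.1664] z [0.163  0.1664 0.1679]
top handle [164 281  20   6  90] [173.71111111 283.51111111] tri with wrist [0.4563643  0.2815889  0.15864167] 0.0016652460482375344
```

View pics/w_bask.png

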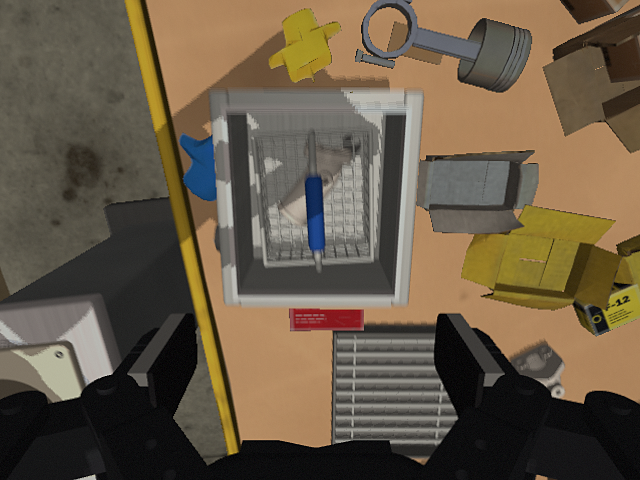

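The tank is open. The basket stands in it with the casting inside, and the blue bar runs from (313,176) to (317,252). Bar top is at z 0.166, mid 0.158 by triangulation, as the text has it. Grasp next.

Run:
```python
from h import *
plan([0.4568,0.282,0.140],Rdown(-3.7),9)
```

```text
rows 9 shift [-0.01, -0.005, 0.887] turn [-0.0002, -0.0001, -0.0073] |s|mm 22.2 |w|deg 0.33
```

```bash
python3 -m crank '[-0.009,-0.004,0.9,0,0,-0.0066,-1, -0.009,-0.004,1,0,0,-0.0066,-1, -0.009,-0.004,1,0,0,-0.0066,-1, -0.009,-0.004,1,0,0,-0.0066,-1, -0.009,-0.004,1,0,0,-0.0066,-1, -0.009,-0.004,0.9,0,0,-0.0066,-1, -0.009,-0.004,0.8,0,0,-0.0066,-1, -0.009,-0.004,0.7,0,0,-0.0066,-1, -0.009,-0.004,0.45,0,0,-0.0066,-1, -0.009,-0.004,0.22,0,0,-0.0066,-1]'
python3 -m crank '[0,0,0,0,0,0,-1, 0,0,0,0,0,0,1, 0,0,0,0,0,0,1, 0,0,0,0,0,0,1, 0,0,0,0,0,0,1, 0,0,0,0,0,0,1, 0,0,0,0,0,0,1, 0,0,0,0,0,0,1, 0,0,0,0,0,0,1, 0,0,0,0,0,0,1]'
```

```text
clock: 23.35
position: [0.4551, 0.2781, 0.1389]
tcp_rot: [-3.138, 0.002, 1.504]
contact_force: [0.3, -0.4, -0.1]
width: 1.001
gripper_force: 0.0
clock: 24.18
position: [0.4563, 0.279, 0.1418]
tcp_rot: [-3.142, -0.0, 1.504]
contact_force: [-3.4, 0.1, 6.6]
width: 0.152
gripper_force: 58.8
```

```bash
python3 -m crank '[0,0,-0.2,0,0,0,1, 0,0,-0.4,0,0,0,1, 0,0,-0.6,0,0,0,1, 0,0,-0.7,0,0,0,1, 0,0,-0.8,0,0,0,1, 0,0,-0.8,0,0,0,1, 0,0,-0.8,0,0,0,1, 0,0,-0.8,0,0,0,1, 0,0,-0.6,0,0,0,1, 0,0,-0.3,0,0,0,1]'
python3 - <<'E'
from h import *
f=grab('wrist'); save(f,'lifted')
plan([0.5355,-0.018,0.25],Rdown(-6.8),18)
E
```

```text
clock: 25.02
position: [0.457, 0.279, 0.2937]
tcp_rot: [3.139, -0.002, 1.503]
contact_force: [1.4, 0.7, -4.8]
width: 0.149
gripper_force: 58.7
rows 18 shift [-0.642, 0.233, 0.098] turn [0.0002, -0.0002, 0.0036] |s|mm 17.3 |w|deg 0.16
```

View pics/lifted.png

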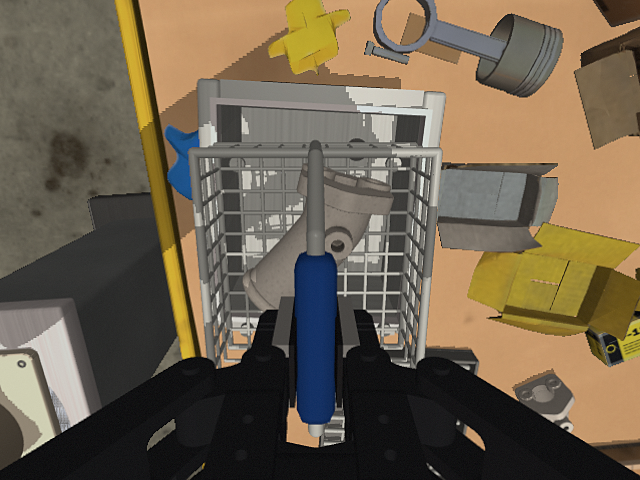

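The basket hangs level with the casting inside and its bottom well above the rim; the bar is between the pads at (315,330). Carrying it to the tray.

```bash
python3 -m crank '[-0.2,0.07,0,0,0,0.0036,1, -0.4,0.15,0,0,0,0.0036,1, -0.642,0.233,0.05,0,0,0.0036,1, -0.7,0.25,0.05,0,0,0.0036,1, -0.7,0.25,0.05,0,0,0.0036,1, -0.7,0.25,0.1,0,0,0.0036,1, -0.7,0.25,0.1,0,0,0.0036,1, -0.7,0.25,0.1,0,0,0.0036,1, -0.7,0.25,0.1,0,0,0.0036,1, -0.7,0.25,0.1,0,0,0.0036,1]' >/dev/null
python3 -m crank '[-0.7,0.25,0.1,0,0,0.0036,1, -0.7,0.25,0.1,0,0,0.0036,1, -0.7,0.25,0.1,0,0,0.0036,1, -0.7,0.25,0.1,0,0,0.0036,1, -0.7,0.25,0.1,0,0,0.0036,1, -0.7,0.25,0.1,0,0,0.0036,1, -0.6,0.2,0.1,0,0,0.0036,1, -0.4,0.15,0,0,0,0.0036,1, -0.2,0.07,0,0,0,0,1, 0,0,0,0,0,0,1]'
python3 - <<'E'
from h import *
plan([0.5355,-0.018,0.102],Rdown(-6.8),10)
E
```

```text
clock: 26.73
position: [0.5322, -0.0191, 0.2569]
tcp_rot: [-3.14, 0.0, 1.451]
contact_force: [0.7, 1.4, -4.7]
width: 0.146
gripper_force: 58.7
rows 10 shift [0.006, 0.013, 0.619] turn [-0.0002, 0.0, -0.0001] |s|mm 15.5 |w|deg 0.01
```

```bash
python3 -m crank '[0.006,0.013,0.4,0,0,0,1, 0.006,0.013,0.7,0,0,0,1, 0.006,0.013,0.8,0,0,0,1, 0.006,0.013,0.9,0,0,0,1, 0.006,0.013,0.9,0,0,0,1, 0.006,0.013,0.9,0,0,0,1, 0.006,0.013,0.7,0,0,0,1, 0.006,0.013,0.5,0,0,0,1, 0.006,0.013,0.3,0,0,0,1, 0,0,0.1,0,0,0,1]' | head -4
python3 -m crank '[0,0,0.04,0,0,0,1, 0,0,0.04,0,0,0,1, 0,0,0.04,0,0,0,1, 0,0,0.03,0,0,0,1, 0,0,0.03,0,0,0,1, 0,0,0,0,0,0,1, 0,0,0,0,0,0,1, 0,0,0,0,0,0,1, 0,0,0,0,0,0,1, 0,0,0,0,0,0,1]'
```

```text
clock: 27.57
position: [0.5345, -0.0162, 0.1009]
tcp_rot: [-3.139, 0.0, 1.454]
contact_force: [-1.0, -0.2, -4.9]
clock: 28.4
position: [0.5355, -0.017, 0.0981]
tcp_rot: [3.141, -0.0, 1.453]
contact_force: [-0.0, 0.0, -5.3]
width: 0.154
gripper_force: 58.7
```

```bash
python3 -m crank '[0,0,0.03,0,0,0,1, 0,0,0.03,0,0,0,1, 0,0,0.03,0,0,0,1, 0,0,0.02,0,0,0,1, 0,0,0,0,0,0,1, 0,0,0,0,0,0,1, 0,0,0,0,0,0,1, 0,0,0,0,0,0,1, 0,0,0,0,0,0,1, 0,0,0,0,0,0,1]'
```

```text
clock: 29.23
position: [0.5355, -0.017, 0.0953]
tcp_rot: [3.141, -0.0, 1.453]
contact_force: [0.2, 0.3, -4.3]
width: 0.151
gripper_force: 58.7
```

```bash
python3 -m crank '[0,0,0.03,0,0,0,1, 0,0,0.02,0,0,0,1, 0,0,0.02,0,0,0,1, 0,0,0,0,0,0,1, 0,0,0,0,0,0,1, 0,0,0,0,0,0,1, 0,0,0,0,0,0,1, 0,0,0,0,0,0,1, 0,0,0,0,0,0,1, 0,0,0,0,0,0,1]'
```

```text
clock: 30.07
position: [0.5355, -0.017, 0.0935]
tcp_rot: [3.142, 0.0, 1.453]
contact_force: [0.6, 0.6, -5.3]
width: 0.151
gripper_force: 58.7
```

```bash
python3 -m crank '[0,0,0.03,0,0,0,1, 0,0,0.03,0,0,0,1, 0,0,0.03,0,0,0,1, 0,0,0,0,0,0,1, 0,0,0,0,0,0,1, 0,0,0,0,0,0,1, 0,0,0,0,0,0,1, 0,0,0,0,0,0,1, 0,0,0,0,0,0,1, 0,0,0,0,0,0,1]'
python3 - <<'E'
from h import *
f=grab('side'); w=grab('wrist'); P=cloud(w)
hsv=cv2.cvtColor(w['pixels'],cv2.COLOR_RGB2HSV)
q=P[(cv2.inRange(hsv,(95,90,40),(130,255,255))>0)&box(P,[.535,-.017],.06)&(P[...,2]>.08)]
print('handle',rect(q),'z',np.percentile(q[:,2],[5,50,95]).round(4))
E
```

```text
clock: 30.9
position: [0.536, -0.0171, 0.0921]
tcp_rot: [3.141, 0.0, 1.453]
contact_force: [-2.0, -0.1, 5.0]
width: 0.15
gripper_force: 60.2
handle [array([537. , -16.1]), array([63.1, 13.8]), np.float64(83.5)] z [0.1135 0.1167 0.118 ]
```

Contact is made: Fz went from -5.3 to +5 N and the bar is at the expected height. Releasing.

```bash
python3 -m crank '[0,0,-0.03,0,0,0,1, 0,0,0,0,0,0,1, 0,0,0,0,0,0,-1, 0,0,0,0,0,0,-1, 0,0,0,0,0,0,-1, 0,0,0,0,0,0,-1, 0,0,0,0,0,0,-1, 0,0,0,0,0,0,-1, 0,0,0,0,0,0,-1, 0,0,0,0,0,0,-1]'
python3 -m crank '[0,0,-0.3,0,0,0,-1, 0,0,-0.5,0,0,0,-1, 0,0,-0.7,0,0,0,-1, 0,0,-0.9,0,0,0,-1, 0,0,-0.9,0,0,0,-1, 0,0,-0.9,0,0,0,-1, 0,0,-0.9,0,0,0,-1, 0,0,-0.9,0,0,0,-1, 0,0,-0.6,0,0,0,-1, 0,0,-0.3,0,0,0,-1]'
python3 meas.py lidend
python3 - <<'E'
from h import *
w=grab('wrist'); P=cloud(w); s=grab('side')
hsv=cv2.cvtColor(w['pixels'],cv2.COLOR_RGB2HSV)
q=P[(cv2.inRange(hsv,(95,90,40),(130,255,255))>0)&box(P,[.535,-.017],.06)&(P[...,2]>.08)]
print('handle',rect(q),'z',np.percentile(q[:,2],[5,50,95]).round(4))
q=P[box(P,[.536,-.017],.085)&(P[...,2]>.055)&(P[...,2]<.075)]; print('basket rim',len(q),rect(q))
A=np.c_[q[:,:2]-[.536,-.017],np.ones(len(q))]; co=np.linalg.lstsq(A,q[:,2],rcond=None)[0]; print('rim plane',np.degrees(co[:2]).round(2),co[2].round(4))
W=np.hstack([cv2.resize(w['pixels'],(400,300)),cv2.resize(s['pixels'][180:380,200:460],(390,300))]); cv2.imwrite('pics/end.png',W[:,:,::-1])
E
```

```text
clock: 31.83
position: [0.5355, -0.017, 0.092]
tcp_rot: [3.142, 0.0, 1.453]
contact_force: [0.6, -0.2, 0.3]
width: 1.005
gripper_force: 0.0
clock: 32.67
position: [0.5365, -0.017, 0.2675]
tcp_rot: [3.138, -0.0, 1.453]
contact_force: [0.5, -0.1, 0.4]
width: 0.999
gripper_force: 0.0
side [array([-7.7, -3.2]), array([167.2, 172.7]), np.float64(0.7)] x [-84.5  74.3] y [-88.7  75.7] dome z 29.6 tilt deg [0.2  0.06]
top [array([ 3.9, -1.1]), array([188.4, 176.1]), np.float64(0.1)] x [-85.9  76.6] y [-87.   86.2] dome z 30.2 tilt deg [-0.05 -0.13]
handle [array([536.9, -16.1]), array([61.9, 13. ]), np.float64(83.1)] z [0.114  0.1169 0.1183]
basket rim 3079 [array([537. , -16.5]), array([125.1, 108. ]), np.float64(83.3)]
rim plane [0.06 0.29] 0.0613
```

View pics/end.png

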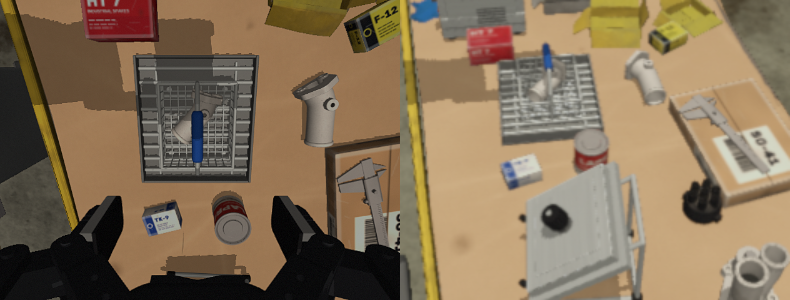

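The basket stands level and centred in the tray (bar at (197,140) in the left half) with the casting in it. The lid is still seated on the rest at (555,225) in the right half, and the bystanders are undisturbed. Handing in.

```bash
python3 -c "from plant import robot; print(robot.finish_job())"
```

```text
the job is handed in; nothing more can be done
None
```

The job is handed in after about 33 s: the lid lies knob up against the rest's lips, centred within about 2 mm, and the basket stands level in the drip tray with the casting in it.

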